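# Find the rocking corner of a chassis and press its shim flat

### The arm

A 6-joint arm with a two-finger parallel gripper is mounted at the origin on the work surface. World frame = base frame: x ahead of the robot, y to its left, z up, the work surface at z = 0. Lengths are in m, angles in rad, forces in N, time in s.
With the tool pointing down it reaches from about 0.35 to 0.775 m from the base axis. Payload 7.3 kg.
Tool frame: the origin (TCP) lies at the very end of the fingers, on their centre line; the grasp point (between the pads) lies 19 mm behind it; z points along the fingers, y is the line along which they close (so a half turn about z gives the same grasp; the last joint's range is limited). The gripper opens to 92 mm and grips with 3 to 60 N. Pads are 19 mm wide; open, the fingers measure 130 mm over their backs; the gripper's body (75 mm by 190 mm) begins 47 mm behind the grasp point.
Start: joints at [-1.355, 0.342, 1.524, -0, 1.275, -0.146], TCP at [0.186, -0.491, 0.227] pointing down, gripper open.
Joint ranges: [-2.53, 2.53], [-0.77, 2.02], [0.04, 2.7], [-1, 4.14], [0.28, 2.66], [-3.11, 3.11]. Speed limits (rad/s): [2.57, 2.57, 3.14, 3.14, 3.14, 3.14].

### API

Orientations are given as [roll, pitch, yaw] about the fixed x, y, z axes, in that order (R = Rz(yaw) Ry(pitch) Rx(roll)).
In Python, from cell import * gives the robot as it stands.
- The arm moves only by the tool step_arm, never from a script. Its argument "commands" is a list of rows, each a list of 7 numbers: the opening, from 0 (shut) to 1 (fully open), then the shift along the world's x, y, z in cm, then the turn, a rotation vector about the world's x, y, z in rad. A call has 1 to 5 rows; each row is the pose to reach, as a shift and turn from the pose commanded when the call began; what a row does not reach only later rows make up. A row lasts 1/12 s, in which the tool goes at most 41.7 mm and 7.16 degrees, less where a joint would pass 70% of its speed; a pose out of reach is approached as far as the arm can. A call with a gripper value outside its range is refused whole. The fingers move at their own pace and stop on an object; "grip_force" is the grip in N (left out, the last holds). Time passes only in rows, so rows that repeat a pose let the fingers close. It gives the time, the measured TCP pose, the force, the opening and the grip force at its end, in the units of the state.
- observe(): the state, without advancing time (a new reading comes with each control period).
- read_camera(name): name is "scene" or "top" or "wrist"; returns the picture (420x560x3 uint8, red, green, blue); there is no depth.
- camera_model(name): a dict with "vfov" (degrees; the focal length in pixels is half the picture's height over the tangent of half this angle, whatever the lens; pixels are square), "cx", "cy" (the principal point, pixels), "world_to_cam" (4x4, takes a point from world to camera coordinates). Camera axes: x right, y up, looking along -z (the intrinsics and any distortion apply to the point x, -y, -z); pixel columns grow to the right and rows downward; lengths in m; the calibration is good to about 2 mm. A picture is of the moment at which its call begins: read the wrist's pose just before it. camera_model takes no time and is no camera call; for the wrist camera it gives the pose at the moment of the call.
- hand_in(): hands the job in; it is judged then, once.
The state is a dict: "time": time; "qpos": joint angles; "qvel": joint speeds; "joint_efforts": joint torques, N m; "tool_pos": TCP position; "tool_rot": TCP orientation; "contact_force": force on the tool from outside, world axes, zero at the start; "torque": the same for the moment, N m; "opening": finger opening in m; "grip_force": force on a finger pad.
Only numpy, scipy, OpenCV 4.12 (cv2) and the standard library are available. Lean on these libraries where they do the work, as an engineer would, in place of code of your own. Each camera call takes 0.05 s, during which the arm holds its last target. There are 200 camera calls.

### The job

One corner of the aluminium chassis plate on the levelling nest rocks. Press down on the corner lugs with closed fingertips to find the one that gives way, pressing that one right down, and then press the raised shim tab in front of that corner fully flat. Press no other shim, do not pick up the chassis or push it out of place, and leave the tools and small parts around it alone.

Things in the scene. Friction and masses are not known exactly. Their poses are not given: they have to be found in the camera images.
- nest: grey board 240 x 230 x 12 mm fixed on the table; origin at the centre of its underside (table height, z = 0); its x axis points roughly away from the robot, y to the left. It stands anywhere in an area of 4 x 24 cm, turned up to 0.25 rad
- chassis: loose aluminium chassis plate 160 (x) x 120 (y) x 6 mm, about 0.8 kg, with a transformer, circuit board, dark fan opening and upright terminal strip on it (42 mm high in all). It lies level and loose on four corner blocks, centred on the nest and parallel to it. Origin: centre of its underside, 50 mm above the table. At each corner a flat lug, 36 (x) x 46 (y) mm, sticks out sideways (y)
- lug_front_left (a point): top of the chassis's near left lug (left = +y), over the pin that carries it: the point to press; 56 mm above the table, -55, +82 mm (x, y) from the chassis centre. All four lugs look alike. The one that rocks (a different one each time) gives 4 mm under 2.5 to 4 N and springs back when released; the others give under 1 mm
- lug_back_left (a point): top of the chassis's far left lug (left = +y), over the pin that carries it: the point to press; 56 mm above the table, +55, +82 mm (x, y) from the chassis centre. All four lugs look alike. The one that rocks (a different one each time) gives 4 mm under 2.5 to 4 N and springs back when released; the others give under 1 mm
- lug_front_right (a point): top of the chassis's near right lug (left = +y), over the pin that carries it: the point to press; 56 mm above the table, -55, -82 mm (x, y) from the chassis centre. All four lugs look alike. The one that rocks (a different one each time) gives 4 mm under 2.5 to 4 N and springs back when released; the others give under 1 mm
- lug_back_right (a point): top of the chassis's far right lug (left = +y), over the pin that carries it: the point to press; 56 mm above the table, +55, -82 mm (x, y) from the chassis centre. All four lugs look alike. The one that rocks (a different one each time) gives 4 mm under 2.5 to 4 N and springs back when released; the others give under 1 mm
- block_front_left: black corner block fixed on the nest below the near left lug; all four are alike. Origin: centre of its underside, 12 mm above the table, straight below the lug's pressing point; axes as the nest's. Its 16 mm steel pin carries the lug; its shim tab sticks out in front (-x)
- shim_front_left (a joint): shim of block_front_left: steel tab 30 mm wide, hinged along y at block x -30 mm, free end at x -70 mm. 0 to 0.08 rad at the start (end raised 15 mm), grows when pressed; 0.40 = flat: level, at its stop, top 47.5 mm above the table. Press at x -58 mm (top there 59 mm high when raised), about 11 N. It stays where left; flat, it packs the gap below the lug, which then rocks no more
- tell_front_left (a joint): telltale of block_front_left: brass pin 6 mm thick below the lug, 13 mm behind (+x) the carrying pin, hidden by the lug. In metres: 0 at the start, grows by about 3.2 mm when the lug is pushed down 4 mm, and stays down when the lug comes back up, as a record of which corner gave way. Light (0.5 N); need not be handled
- block_back_left: black corner block fixed on the nest below the far left lug; all four are alike. Origin: centre of its underside, 12 mm above the table, straight below the lug's pressing point; axes as the nest's. Its 16 mm steel pin carries the lug; its shim tab sticks out in front (-x)
- shim_back_left (a joint): shim of block_back_left: steel tab 30 mm wide, hinged along y at block x -30 mm, free end at x -70 mm. 0 to 0.08 rad at the start (end raised 15 mm), grows when pressed; 0.40 = flat: level, at its stop, top 47.5 mm above the table. Press at x -58 mm (top there 59 mm high when raised), about 11 N. It stays where left; flat, it packs the gap below the lug, which then rocks no more
- tell_back_left (a joint): telltale of block_back_left: brass pin 6 mm thick below the lug, 13 mm behind (+x) the carrying pin, hidden by the lug. In metres: 0 at the start, grows by about 3.2 mm when the lug is pushed down 4 mm, and stays down when the lug comes back up, as a record of which corner gave way. Light (0.5 N); need not be handled
- block_front_right: black corner block fixed on the nest below the near right lug; all four are alike. Origin: centre of its underside, 12 mm above the table, straight below the lug's pressing point; axes as the nest's. Its 16 mm steel pin carries the lug; its shim tab sticks out in front (-x)
- shim_front_right (a joint): shim of block_front_right: steel tab 30 mm wide, hinged along y at block x -30 mm, free end at x -70 mm. 0 to 0.08 rad at the start (end raised 15 mm), grows when pressed; 0.40 = flat: level, at its stop, top 47.5 mm above the table. Press at x -58 mm (top there 59 mm high when raised), about 11 N. It stays where left; flat, it packs the gap below the lug, which then rocks no more
- tell_front_right (a joint): telltale of block_front_right: brass pin 6 mm thick below the lug, 13 mm behind (+x) the carrying pin, hidden by the lug. In metres: 0 at the start, grows by about 3.2 mm when the lug is pushed down 4 mm, and stays down when the lug comes back up, as a record of which corner gave way. Light (0.5 N); need not be handled
- block_back_right: black corner block fixed on the nest below the far right lug; all four are alike. Origin: centre of its underside, 12 mm above the table, straight below the lug's pressing point; axes as the nest's. Its 16 mm steel pin carries the lug; its shim tab sticks out in front (-x)
- shim_back_right (a joint): shim of block_back_right: steel tab 30 mm wide, hinged along y at block x -30 mm, free end at x -70 mm. 0 to 0.08 rad at the start (end raised 15 mm), grows when pressed; 0.40 = flat: level, at its stop, top 47.5 mm above the table. Press at x -58 mm (top there 59 mm high when raised), about 11 N. It stays where left; flat, it packs the gap below the lug, which then rocks no more
- tell_back_right (a joint): telltale of block_back_right: brass pin 6 mm thick below the lug, 13 mm behind (+x) the carrying pin, hidden by the lug. In metres: 0 at the start, grows by about 3.2 mm when the lug is pushed down 4 mm, and stays down when the lug comes back up, as a record of which corner gave way. Light (0.5 N); need not be handled
- driver_big: bystander: loose screwdriver 200 mm long, red handle, left of the nest; origin at its underside
- driver_small: bystander: loose screwdriver 160 mm long, green handle, further left; origin at its underside
- pliers: bystander: loose crimping pliers 190 mm long, blue handles, right of the nest; origin at its underside
- standoff: bystander: loose brass spacer 14 mm wide, 34 mm tall, standing on the nest in front of the chassis; origin at its underside
- screw_jar: bystander: loose screw jar 48 mm wide, 55 mm tall, beyond the nest; origin at its underside
- spool: bystander: loose grey spool 50 mm wide, 30 mm tall, beyond the nest; origin at its underside

How it is judged:
By the outcome, as a careful person would: the job done as asked, in the order asked, and still so for the second after the job is handed in, with the robot touching nothing.
It also fails if it takes over 51 s, if anything falls off the work surface, if the arm or the gripper's body presses on something with over 40 N, if the wrist force passes 120 N, or if a joint passes its speed limit or range.

## Working session

There is one attempt and no reset: what is moved stays moved. The work goes in short steps, Python scripts to look and compute and a tool call to move; the robot and the scene stay as the last step left them, time stands still between calls to the robot, and variables do not carry over. Pictures are saved under pics/ and viewed, at most 10 in all, crops included, and the job is handed in when it is done.

Besides the shell and the picture viewer there is one more tool, called after "Request:" by a JSON object that holds its "name" and its "arguments". step_arm: Moves the arm, as the interface text tells. Its arguments: {"type":"object","properties":{"commands":{"type":"array"},"grip_force":{"type":"number"}},"required":["commands"]}

```bash
mkdir -p pics; ls; python3 - <<'E'
from cell import *
import cv2,numpy as np
for n in ("top","scene"):
    im=read_camera(n); cv2.imwrite(f"pics/{n}0.png",im[:,:,::-1])
    m=camera_model(n); print(n,{k:(np.round(v,4).tolist() if k=="world_to_cam" else v) for k,v in m.items()})
s=observe(); print(s)
E
```

```text
pics
top {'vfov': 53.27280869286876, 'cx': 273.4807216592032, 'cy': 213.87803610793614, 'world_to_cam': [[0.0128, -0.9999, -0.0116, 0.0573], [0.9812, 0.0103, 0.1928, -0.6411], [-0.1926, -0.0138, 0.9812, -0.6681], [0.0, 0.0, 0.0, 1.0]]}
scene {'vfov': 45.57327829047585, 'cx': 282.4659409971951, 'cy': 205.4359775813435, 'world_to_cam': [[0.1374, 0.9905, 0.0057, -0.1241], [-0.8083, 0.1087, 0.5787, 0.4543], [0.5726, -0.0841, 0.8155, -1.4308], [0.0, 0.0, 0.0, 1.0]]}
{'time': 0.1, 'qpos': array([-1.35506126e+00,  3.42654280e-01,  1.52489779e+00,  2.76442598e-05,
        1.27539414e+00, -1.46037114e-01]), 'qvel': array([-4.84828506e-05, -1.28633897e-03, -7.85323405e-04, -2.12481133e-03,
        1.10936832e-03, -7.46128997e-05]), 'joint_efforts': array([ 1.69992789e-03, -4.32002449e+01, -2.44694191e+01,  7.18783052e-02,
        5.26481203e-02, -5.95417237e-05]), 'tool_pos': array([ 0.18574941, -0.49066847,  0.22612209]), 'tool_rot': array([-3.14025735e+00, -2.23122076e-04,  3.61763967e-01]), 'contact_force': array([-0.24151317,  0.5705429 , -0.51497788]), 'torque': array([-0.00088668,  0.02371844,  0.02734357]), 'grip_force': 0.0, 'opening': 0.0921099177194285}
```

View pics/top0.png

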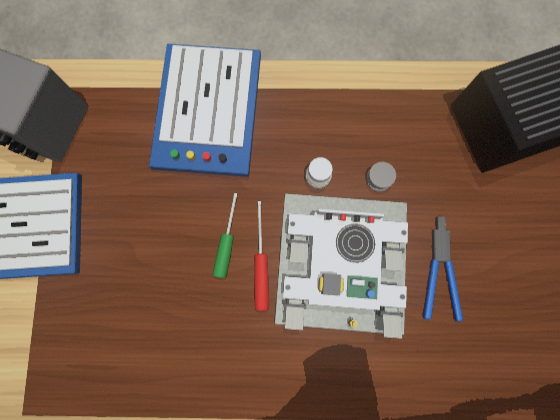

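View pics/scene0.png

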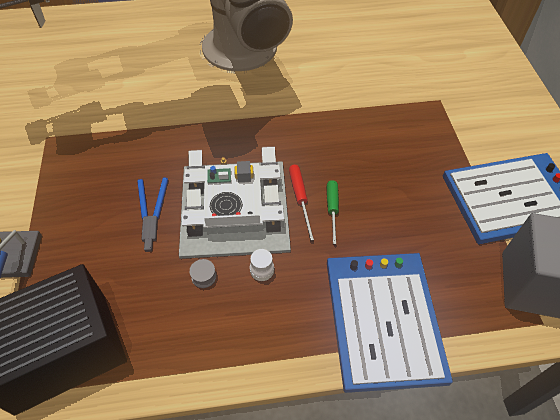

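The top view shows the nest at about cols 277-408, rows 195-337, with the lugs near (292,222), (405,232), (288,287) and (402,297). The red screwdriver is to its left, the pliers to its right and the standoff at (352,323). I'll enlarge both views to measure corners.

```bash
python3 - <<'E'
import cv2
a=cv2.imread("pics/top0.png")[190:340,265:415]; cv2.imwrite("pics/topc.png",cv2.resize(a,(600,600),interpolation=cv2.INTER_CUBIC))
a=cv2.imread("pics/scene0.png")[140:260,170:300]; cv2.imwrite("pics/scenec.png",cv2.resize(a,(650,600),interpolation=cv2.INTER_CUBIC))
E
```

```text
(no output)
```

View pics/topc.png

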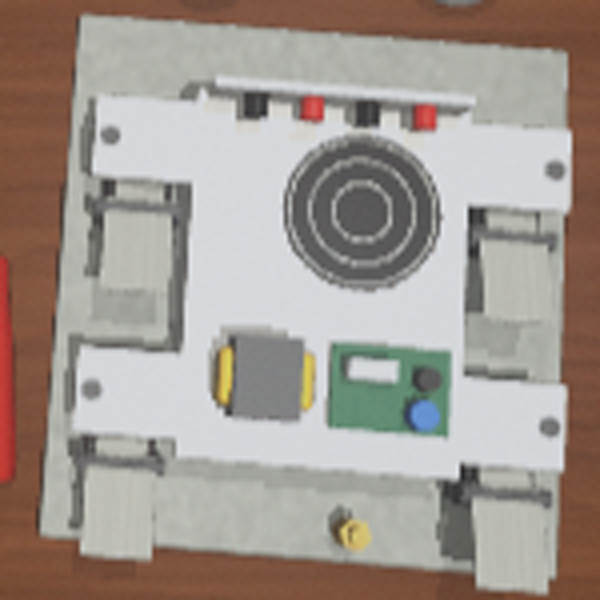

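View pics/scenec.png

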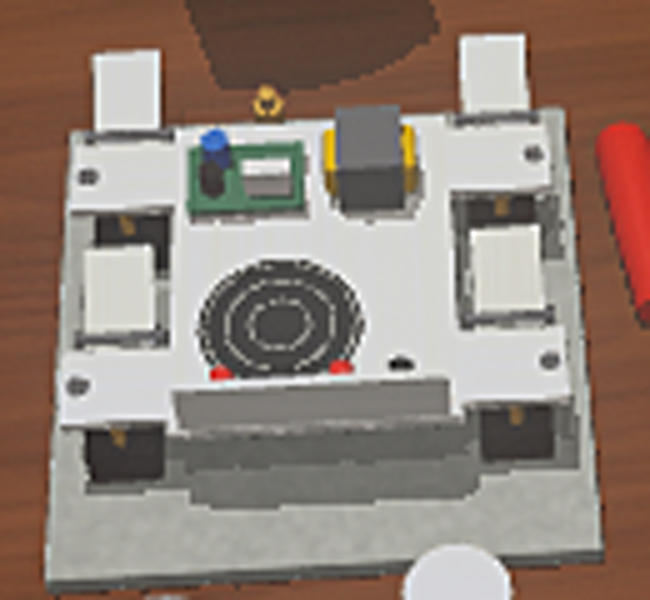

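The top crop shows the four lugs' outer corners clearly: back left (98,96)/(92,175), back right (571,130)/(568,212), front left (82,347)/(73,427), front right (566,384)/(563,470). The scene crop shows the same ones, mirrored. I'll fit the chassis pose, including its height, from both views.

```bash
cat >h.py <<'E'
from cell import *
import numpy as np
from scipy.optimize import least_squares
def proj(n,P,m=None):
    m=m or camera_model(n); P=np.atleast_2d(P)
    c=(np.c_[P,np.ones(len(P))]@np.array(m["world_to_cam"]).T)[:,:3]
    f=210/np.tan(np.radians(m["vfov"]/2))
    return np.c_[m["cx"]+f*c[:,0]/-c[:,2], m["cy"]+f*c[:,1]/c[:,2]]
def place(p,L):
    L=np.atleast_2d(L);c,s=np.cos(p[2]),np.sin(p[2])
    return np.c_[p[0]+c*L[:,0]-s*L[:,1],p[1]+s*L[:,0]+c*L[:,1],np.full(len(L),p[3])]
E
python3 - <<'E'
from h import *
L=np.array([[73,106],[37,106],[73,-106],[37,-106],[-37,106],[-73,106],[-37,-106],[-73,-106]])/1000
T=np.array([[98,96],[92,175],[571,130],[568,212],[82,347],[73,427],[566,384],[563,470]])
S=np.array([[563,405],[570,327],[60,424],[68,343],[550,192],[547,118],[70,210],[73,130]])
uv={"top":(T+.5)/4-.5+[265,190],"scene":(S+.5)/5-.5+[170,140]}
def fit(ns,fz):
    f=lambda p:np.concatenate([(proj(n,place(p if not fz else [*p[:3],.056],L))-uv[n]).ravel() for n in ns])
    r=least_squares(f,[.55,-.1,-.05,.056]); return r
for ns,fz in ((["top","scene"],0),(["top"],1),(["scene"],1)):
    r=fit(ns,fz); print(ns,np.round(r.x,4),"max",np.abs(r.fun).max().round(2)); 
    if not fz: print(np.round(r.fun.reshape(-1,2),1).tolist())
    p=r.x
    print(np.round(place(p,[[-.055,.082],[.055,.082],[-.055,-.082],[.055,-.082]])[:,:2],4).tolist())
E
```

```text
['top', 'scene'] [ 0.5629 -0.0605 -0.0723  0.0571] max 3.34
[[-1.5, -0.7], [-1.6, -0.2], [1.4, 0.7], [1.7, 0.6], [-2.5, -0.5], [-2.0, 0.9], [1.2, 0.9], [1.4, 1.1], [2.3, -1.3], [-0.3, -0.0], [-1.8, 0.3], [-2.4, 1.9], [1.5, -0.8], [1.0, 1.2], [-1.1, 0.3], [-0.8, 3.3]]
[[0.5139, 0.0253], [0.6237, 0.0173], [0.5021, -0.1383], [0.6118, -0.1463]]
['top'] [ 0.5637 -0.0611 -0.0663  0.056 ] max 2.08
[[0.5142, 0.0244], [0.624, 0.0171], [0.5034, -0.1393], [0.6131, -0.1466]]
['scene'] [ 0.5604 -0.06   -0.0848  0.056 ] max 2.31
[[0.5125, 0.0264], [0.6221, 0.0171], [0.4986, -0.137], [0.6082, -0.1463]]
```

The fit gives centre (0.563,-0.060), yaw -0.07 and height 57 mm against the stated 56, which is consistent. I'll close the fingers, move above the nest, line up the closing axis with nest x, and take one close look.

Request:
{"name": "step_arm", "arguments": {"commands": [[0, 2.24, 3.08, 0.39, 0, 0, 0.081], [0, 4.48, 6.16, 0.78, 0, 0, 0.162], [0, 6.72, 9.24, 1.17, 0, 0, 0.243], [0, 8.96, 12.32, 1.56, 0, 0, 0.324], [0, 11.2, 15.4, 1.95, 0, 0, 0.405]], "grip_force": 20}}

```text
time: 0.52
tool_pos: [0.2984, -0.3353, 0.2461]
tool_rot: [-3.141, -0.0, 0.77]
contact_force: [0.7, -0.5, -0.2]
opening: 0.0634
grip_force: 0.0
```

Request:
{"name": "step_arm", "arguments": {"commands": [[0, 2.24, 3.08, 0.39, 0, 0, 0.081], [0, 4.48, 6.16, 0.78, 0, 0, 0.162], [0, 6.72, 9.24, 1.17, 0, 0, 0.243], [0, 8.96, 12.32, 1.56, 0, 0, 0.324], [0, 11.2, 15.4, 1.95, 0, 0, 0.405]]}}

```text
time: 0.93
tool_pos: [0.4104, -0.1812, 0.2658]
tool_rot: [-3.141, -0.0, 1.176]
contact_force: [0.5, 0.0, -0.1]
opening: 0.0296
grip_force: 0.0
```

Request:
{"name": "step_arm", "arguments": {"commands": [[0, 2.24, 3.08, 0.39, 0, 0, 0.081], [0, 4.48, 6.16, 0.78, 0, 0, 0.162], [0, 6.72, 9.24, 1.17, 0, 0, 0.243], [0, 8.96, 12.32, 1.56, 0, 0, 0.324], [0, 8.96, 12.32, 1.56, 0, 0, 0.324]]}}

```text
time: 1.35
tool_pos: [0.5022, -0.0548, 0.2815]
tool_rot: [3.14, -0.002, 1.505]
contact_force: [0.1, 0.4, -0.8]
opening: 0.0008
grip_force: 0.0
```

```bash
python3 - <<'E'
from h import *
import cv2,pickle
s=observe(); m=camera_model("wrist"); im=read_camera("wrist")
cv2.imwrite("pics/w1.png",im[:,:,::-1]); pickle.dump(m,open("w1.pkl","wb"))
print(s["time"],s["tool_pos"],s["tool_rot"],s["opening"],s["contact_force"],s["qpos"])
W=np.array(m["world_to_cam"]);print("cam at",-W[:3,:3].T@W[:3,3],m["vfov"])
E
```

```text
1.35 [ 0.50220135 -0.05478141  0.28148606] [ 3.13974990e+00 -2.21152343e-03  1.50526764e+00] 0.0008319586495569355 [ 0.07462871  0.42957009 -0.775126  ] [-0.26207954  0.26598049  1.47941287  0.00256847  1.39482446 -0.19699673]
cam at [0.50763278 0.0222012  0.43886342] 70.31596464331275
```

View pics/w1.png

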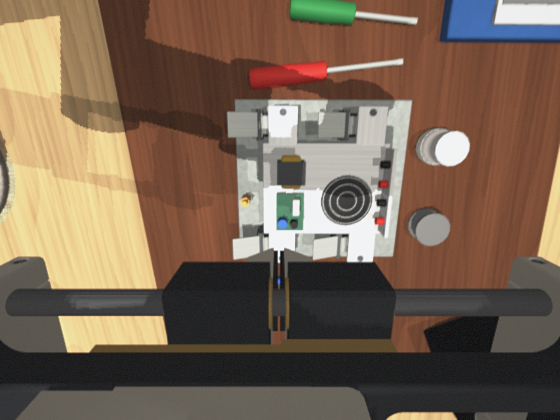

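The wrist view (image right = +x, up = +y) shows the left lugs at (283,120) and (373,122), with screws at about (283,111) and (373,112). The right lugs are partly behind the gripper at about (281,241) and (361,245). The red screwdriver is clear of them. I'll refit on the screw heads with their symmetric offsets left free.

```bash
python3 - <<'E'
from h import *
import pickle
w=pickle.load(open("w1.pkl","rb"))
T=np.array([[110,134],[555,169],[91,388],[549,426]]);S=np.array([[549,360],[77,385],[534,153],[88,176]])
uv={"top":(T+.5)/4-.5+[265,190],"scene":(S+.5)/5-.5+[170,140],"wrist":np.array([[373,112],[360.5,258],[283,111.5]])}
ms={"top":None,"scene":None,"wrist":w}
sg=np.array([[1,1],[1,-1],[-1,1],[-1,-1]])
def fit(ns):
    f=lambda p:np.concatenate([(proj(n,place(p,sg*p[4:6]),ms[n])[:len(uv[n])]-uv[n]).ravel() for n in ns]+[[(p[3]-.057)*500]])
    return least_squares(f,[.56,-.06,-.07,.056,.055,.1])
for ns in (["top","scene","wrist"],["top","scene"],["top"],["scene"],["wrist"]):
    r=fit(ns);p=r.x;print(ns,np.round(p,4),np.abs(r.fun).max().round(2))
    print(np.round(place(p,[[-.055,.082],[.055,.082],[-.055,-.082],[.055,-.082]])[:,:2],4).tolist())
E
```

```text
['top', 'scene', 'wrist'] [ 0.5629 -0.0609 -0.0688  0.0581  0.0546  0.0964] 0.66
[[0.5136, 0.0246], [0.6234, 0.0171], [0.5023, -0.139], [0.6121, -0.1465]]
['top', 'scene'] [ 0.5633 -0.0605 -0.0693  0.0586  0.0548  0.0966] 0.81
[[0.5141, 0.0252], [0.6239, 0.0175], [0.5028, -0.1385], [0.6125, -0.1461]]
['top'] [ 0.5638 -0.0609 -0.0692  0.057   0.055   0.0969] 0.02
[[0.5146, 0.0247], [0.6243, 0.0171], [0.5033, -0.1389], [0.613, -0.1465]]
['scene'] [ 0.5613 -0.0603 -0.0694  0.057   0.055   0.0968] 0.14
[[0.5121, 0.0253], [0.6219, 0.0177], [0.5008, -0.1383], [0.6105, -0.1459]]
['wrist'] [ 0.5627 -0.0616 -0.0687  0.057   0.0546  0.0966] 0.18
[[0.5135, 0.0239], [0.6232, 0.0164], [0.5022, -0.1397], [0.6119, -0.1472]]
```

The three cameras agree to 1-2 mm: FL (.5136,.0246), BL (.623,.017), FR (.502,-.139), BR (.612,-.1465). I'll go to the front left lug first.

Request:
{"name": "step_arm", "arguments": {"commands": [[0, 0.57, 4.0, 0, 0, 0, 0], [0, 1.14, 7.9, -0.5, 0, 0, 0], [0, 1.14, 7.9, -4.5, 0, 0, 0], [0, 1.14, 7.9, -8.5, 0, 0, 0], [0, 1.14, 7.9, -12.5, 0, 0, 0]]}}

```text
time: 1.82
tool_pos: [0.5104, 0.0191, 0.1552]
tool_rot: [3.14, 0.0, 1.496]
contact_force: [0.6, -0.4, -0.7]
opening: 0.0003
grip_force: 0.0
```

Request:
{"name": "step_arm", "arguments": {"commands": [[0, 0, 0, -3, 0, 0, 0], [0, 0, 0, -6, 0, 0, 0], [0, 0, 0, -8, 0, 0, 0], [0, 0, 0, -8, 0, 0, 0], [0, 0, 0, -8, 0, 0, 0]]}}

```text
time: 2.23
tool_pos: [0.51, 0.0184, 0.0758]
tool_rot: [-3.139, 0.0, 1.494]
contact_force: [0.9, -0.6, 0.6]
opening: 0.0007
grip_force: 0.0
```

Request:
{"name": "step_arm", "arguments": {"commands": [[0, 0.36, 0.6, 0, 0, 0, 0.008], [0, 0.36, 0.6, -1.2, 0, 0, 0.008], [0, 0.36, 0.6, -1.6, 0, 0, 0.008], [0, 0.36, 0.6, -1.7, 0, 0, 0.008], [0, 0.36, 0.6, -1.7, 0, 0, 0.008]]}}

```text
time: 2.65
tool_pos: [0.5148, 0.0252, 0.0601]
tool_rot: [3.14, 0.0, 1.504]
contact_force: [0.1, -0.2, -0.4]
opening: -0.0001
grip_force: 0.0
```

Request:
{"name": "step_arm", "arguments": {"commands": [[0, 0, 0, -0.05, 0, 0, 0], [0, 0, 0, -0.1, 0, 0, 0], [0, 0, 0, -0.15, 0, 0, 0], [0, 0, 0, -0.2, 0, 0, 0], [0, 0, 0, -0.2, 0, 0, 0]]}}

```text
time: 3.07
tool_pos: [0.5145, 0.0251, 0.0574]
tool_rot: [3.141, 0.0, 1.504]
contact_force: [-0.2, -1.0, 0.8]
opening: 0.0002
grip_force: 0.0
```

Request:
{"name": "step_arm", "arguments": {"commands": [[0, 0, 0, -0.05, 0, 0, 0], [0, 0, 0, -0.1, 0, 0, 0], [0, 0, 0, -0.15, 0, 0, 0], [0, 0, 0, -0.15, 0, 0, 0]]}}

```text
time: 3.4
tool_pos: [0.5145, 0.0252, 0.0563]
tool_rot: [3.141, 0.0, 1.504]
contact_force: [-1.5, 0.2, 5.1]
opening: 0.0002
grip_force: 2.3
```

Request:
{"name": "step_arm", "arguments": {"commands": [[0, 0, 0, -0.05, 0, 0, 0], [0, 0, 0, -0.1, 0, 0, 0], [0, 0, 0, -0.1, 0, 0, 0]]}}

```text
time: 3.65
tool_pos: [0.5145, 0.0252, 0.0562]
tool_rot: [3.141, 0.0, 1.504]
contact_force: [-4.2, -0.4, 13.7]
opening: 0.0009
grip_force: 6.6
```

Front left is solid (13.7 N, no give). Next is back left.

Request:
{"name": "step_arm", "arguments": {"commands": [[0, 0, 0, 3, 0, 0, 0], [0, 3.6, -0.3, 4, 0, 0, 0], [0, 7.2, -0.6, 4, 0, 0, 0], [0, 10.9, -0.8, 4, 0, 0, 0], [0, 10.9, -0.8, 4, 0, 0, 0]]}}

```text
time: 4.07
tool_pos: [0.6295, 0.0162, 0.0949]
tool_rot: [3.135, 0.0, 1.503]
contact_force: [-2.2, 0.3, 0.1]
opening: 0.0003
grip_force: 0.0
```

Request:
{"name": "step_arm", "arguments": {"commands": [[0, 0, 0, -2.5, 0, 0, 0], [0, 0, 0, -3.4, 0, 0, 0], [0, 0, 0, -3.65, 0, 0, 0], [0, 0, 0, -3.65, 0, 0, 0]]}}

```text
time: 4.4
tool_pos: [0.6224, 0.0173, 0.0575]
tool_rot: [-3.139, -0.0, 1.504]
contact_force: [-0.3, 0.7, 0.3]
opening: 0.0004
grip_force: 0.0
```

Request:
{"name": "step_arm", "arguments": {"commands": [[0, 0, 0, -0.08, 0, 0, 0], [0, 0, 0, -0.16, 0, 0, 0], [0, 0, 0, -0.24, 0, 0, 0], [0, 0, 0, -0.32, 0, 0, 0], [0, 0, 0, -0.32, 0, 0, 0]]}}

```text
time: 4.82
tool_pos: [0.6237, 0.0172, 0.0563]
tool_rot: [3.14, 0.0, 1.504]
contact_force: [-1.5, 0.1, 5.2]
opening: 0.0008
grip_force: 2.6
```

Request:
{"name": "step_arm", "arguments": {"commands": [[0, 0, 0, -0.05, 0, 0, 0], [0, 0, 0, -0.1, 0, 0, 0], [0, 0, 0, -0.1, 0, 0, 0]]}}

```text
time: 5.07
tool_pos: [0.6237, 0.0172, 0.0562]
tool_rot: [3.14, 0.0, 1.504]
contact_force: [-4.4, -0.5, 11.5]
opening: 0.0005
grip_force: 5.5
```

Back left is solid too. I'll cross high to back right.

Request:
{"name": "step_arm", "arguments": {"commands": [[0, 0, 0, 4, 0, 0, 0], [0, 0, 0, 8, 0, 0, 0], [0, -0.3, -4, 8, 0, 0, 0], [0, -0.6, -8, 8, 0, 0, 0], [0, -0.9, -12, 8, 0, 0, 0]]}}

```text
time: 5.48
tool_pos: [0.6147, -0.1036, 0.1357]
tool_rot: [3.139, 0.001, 1.506]
contact_force: [0.1, -0.1, 0.5]
opening: 0.0003
grip_force: 0.0
```

Request:
{"name": "step_arm", "arguments": {"commands": [[0, -0.2, -4.0, 0, 0, 0, 0], [0, -0.2, -4.4, 0, 0, 0, 0], [0, -0.2, -4.4, -3.5, 0, 0, 0], [0, -0.2, -4.4, -6.0, 0, 0, 0], [0, -0.2, -4.4, -6.0, 0, 0, 0]]}}

```text
time: 5.9
tool_pos: [0.6092, -0.1459, 0.0692]
tool_rot: [-3.133, -0.003, 1.503]
contact_force: [-1.3, 0.8, -0.1]
opening: 0.0004
grip_force: 0.0
```

Request:
{"name": "step_arm", "arguments": {"commands": [[0, 0, 0, -1.3, 0, 0, 0], [0, 0, 0, -1.6, 0, 0, 0], [0, 0, 0, -1.65, 0, 0, 0], [0, 0, 0, -1.65, 0, 0, 0]]}}

```text
time: 6.23
tool_pos: [0.613, -0.1466, 0.0588]
tool_rot: [3.14, 0.0, 1.504]
contact_force: [-0.3, -0.4, 1.1]
opening: 0.0003
grip_force: 0.0
```

Request:
{"name": "step_arm", "arguments": {"commands": [[0, 0, 0, -0.08, 0, 0, 0], [0, 0, 0, -0.16, 0, 0, 0], [0, 0, 0, -0.24, 0, 0, 0], [0, 0, 0, -0.32, 0, 0, 0], [0, 0, 0, -0.32, 0, 0, 0]]}}

```text
time: 6.65
tool_pos: [0.6129, -0.1469, 0.0563]
tool_rot: [3.14, 0.0, 1.504]
contact_force: [-2.3, 1.5, 9.3]
opening: 0.0005
grip_force: 4.4
```

Back right is solid at 9.3 N, so front right should be the one. I'll press it to confirm.

Request:
{"name": "step_arm", "arguments": {"commands": [[0, 0, 0, 3, 0, 0, 0], [0, -3.6, 0.3, 4, 0, 0, 0], [0, -7.2, 0.5, 4, 0, 0, 0], [0, -11.0, 0.8, 4, 0, 0, 0], [0, -11.0, 0.8, 4, 0, 0, 0]]}}

```text
time: 7.07
tool_pos: [0.4935, -0.1361, 0.093]
tool_rot: [-3.13, -0.004, 1.504]
contact_force: [-0.3, 0.1, -0.6]
opening: 0.0003
grip_force: 0.0
```

Request:
{"name": "step_arm", "arguments": {"commands": [[0, 0, 0, -2.5, 0, 0, 0], [0, 0, 0, -3.4, 0, 0, 0], [0, 0, 0, -3.65, 0, 0, 0], [0, 0, 0, -3.65, 0, 0, 0]]}}

```text
time: 7.4
tool_pos: [0.5024, -0.1387, 0.0573]
tool_rot: [-3.14, -0.001, 1.504]
contact_force: [-0.3, -0.5, 0.4]
opening: 0.0003
grip_force: 0.0
```

Request:
{"name": "step_arm", "arguments": {"commands": [[0, 0, 0, -0.08, 0, 0, 0], [0, 0, 0, -0.16, 0, 0, 0], [0, 0, 0, -0.24, 0, 0, 0], [0, 0, 0, -0.32, 0, 0, 0], [0, 0, 0, -0.32, 0, 0, 0]]}}

```text
time: 7.82
tool_pos: [0.503, -0.139, 0.0553]
tool_rot: [3.14, 0.001, 1.504]
contact_force: [0.9, 0.1, 3.9]
opening: 0.0003
grip_force: 1.6
```

Request:
{"name": "step_arm", "arguments": {"commands": [[0, 0, 0, -0.08, 0, 0, 0], [0, 0, 0, -0.16, 0, 0, 0], [0, 0, 0, -0.24, 0, 0, 0], [0, 0, 0, -0.24, 0, 0, 0]]}}

```text
time: 8.15
tool_pos: [0.5029, -0.1391, 0.0526]
tool_rot: [3.14, 0.0, 1.504]
contact_force: [1.1, -0.3, 5.1]
opening: 0.0005
grip_force: 2.6
```

It gives: 3.7 mm at about 4-5 N. I'll press right down to the stop.

Request:
{"name": "step_arm", "arguments": {"commands": [[0, 0, 0, -0.08, 0, 0, 0], [0, 0, 0, -0.16, 0, 0, 0], [0, 0, 0, -0.16, 0, 0, 0]]}}

```text
time: 8.4
tool_pos: [0.503, -0.1391, 0.0523]
tool_rot: [3.14, 0.001, 1.504]
contact_force: [-2.6, 0.7, 16.1]
opening: 0.0005
grip_force: 8.1
```

Front right is at its stop (16 N at 52.3 mm). Its shim is next, 58 mm in front of it.

Request:
{"name": "step_arm", "arguments": {"commands": [[0, 0, 0, 3.5, 0, 0, 0], [0, -2.9, 0.2, 4, 0, 0, 0], [0, -5.8, 0.4, 4, 0, 0, 0], [0, -5.8, 0.4, 4, 0, 0, 0], [0, -5.8, 0.4, 2.0, 0, 0, 0]]}}

```text
time: 8.82
tool_pos: [0.4449, -0.1353, 0.0729]
tool_rot: [3.137, 0.002, 1.503]
contact_force: [1.2, -0.0, -0.6]
opening: 0.0005
grip_force: 0.0
```

Request:
{"name": "step_arm", "arguments": {"commands": [[0, 0, 0, -0.2, 0, 0, 0], [0, 0, 0, -0.4, 0, 0, 0], [0, 0, 0, -0.6, 0, 0, 0], [0, 0, 0, -0.8, 0, 0, 0], [0, 0, 0, -0.8, 0, 0, 0]]}}

```text
time: 9.23
tool_pos: [0.4446, -0.1348, 0.0626]
tool_rot: [-3.141, -0.0, 1.504]
contact_force: [0.2, 0.3, -0.0]
opening: 0.0003
grip_force: 0.0
```

Request:
{"name": "step_arm", "arguments": {"commands": [[0, 0, 0, -0.2, 0, 0, 0], [0, 0, 0, -0.4, 0, 0, 0], [0, 0, 0, -0.6, 0, 0, 0], [0, 0, 0, -0.8, 0, 0, 0], [0, 0, 0, -0.8, 0, 0, 0]]}}

```text
time: 9.65
tool_pos: [0.4439, -0.1348, 0.0551]
tool_rot: [-3.141, 0.0, 1.504]
contact_force: [-4.2, -0.2, 7.9]
opening: 0.0002
grip_force: 2.9
```

Request:
{"name": "step_arm", "arguments": {"commands": [[0, 0, 0, -0.2, 0, 0, 0], [0, 0, 0, -0.4, 0, 0, 0], [0, 0, 0, -0.6, 0, 0, 0], [0, 0, 0, -0.8, 0, 0, 0], [0, 0, 0, -0.8, 0, 0, 0]]}}

```text
time: 10.07
tool_pos: [0.4431, -0.1347, 0.0473]
tool_rot: [-3.139, -0.0, 1.504]
contact_force: [-7.9, -0.5, 11.5]
opening: 0.0004
grip_force: 5.5
```

Request:
{"name": "step_arm", "arguments": {"commands": [[0, 0, 0, -0.1, 0, 0, 0], [0, 0, 0, -0.1, 0, 0, 0]]}}

```text
time: 10.23
tool_pos: [0.4431, -0.1347, 0.0471]
tool_rot: [-3.139, 0.0, 1.504]
contact_force: [-10.5, 0.2, 22.0]
opening: 0.0008
grip_force: 10.8
```

Request:
{"name": "step_arm", "arguments": {"commands": [[0, 0, 0, -0.05, 0, 0, 0], [0, 0, 0, -0.05, 0, 0, 0]]}}

```text
time: 10.4
tool_pos: [0.4431, -0.1347, 0.0471]
tool_rot: [-3.14, 0.0, 1.504]
contact_force: [-12.0, -0.3, 26.4]
opening: 0.0005
grip_force: 13.4
```

Request:
{"name": "step_arm", "arguments": {"commands": [[0, 0, 0, 1.5, 0, 0, 0], [0, 0, 0, 5, 0, 0, 0], [0, 0, 0, 9, 0, 0, 0], [0, -3, -2, 12, 0, 0, 0], [0, -6, -4, 14, 0, 0, 0]]}}

```text
time: 10.82
tool_pos: [0.3889, -0.1728, 0.1854]
tool_rot: [3.138, 0.002, 1.507]
contact_force: [0.4, -0.8, -0.1]
opening: 0.0002
grip_force: 0.0
```

Request:
{"name": "step_arm", "arguments": {"commands": [[0, -2, -4, 0, 0, 0, 0], [0, -2, -8, 0, 0, 0, 0], [0, -2, -12, 0, 0, 0, 0], [0, -2, -12, 0, 0, 0, 0], [0, -2, -12, 0, 0, 0, 0]]}}

```text
time: 11.23
tool_pos: [0.3674, -0.2943, 0.1826]
tool_rot: [3.141, -0.0, 1.5]
contact_force: [0.0, -0.7, 0.1]
opening: 0.0008
grip_force: 0.0
```

```bash
python3 - <<'E'
from h import *
import cv2
a=read_camera("top")[180:340,210:470,::-1]; b=read_camera("scene")[140:260,130:350,::-1]
cv2.imwrite("pics/end.png",np.vstack([cv2.resize(a,(480,295),interpolation=cv2.INTER_CUBIC),cv2.resize(b,(480,262),interpolation=cv2.INTER_CUBIC)]))
cv2.imwrite("pics/endtop.png",cv2.resize(a[10:160,55:205],(600,600),interpolation=cv2.INTER_CUBIC))
s=observe();print(s["time"],s["tool_pos"],s["contact_force"])
E
```

```text
11.3333 [ 0.36751516 -0.2919338   0.18249288] [ 0.30031559 -0.04111816  0.54399598]
```

View pics/endtop.png

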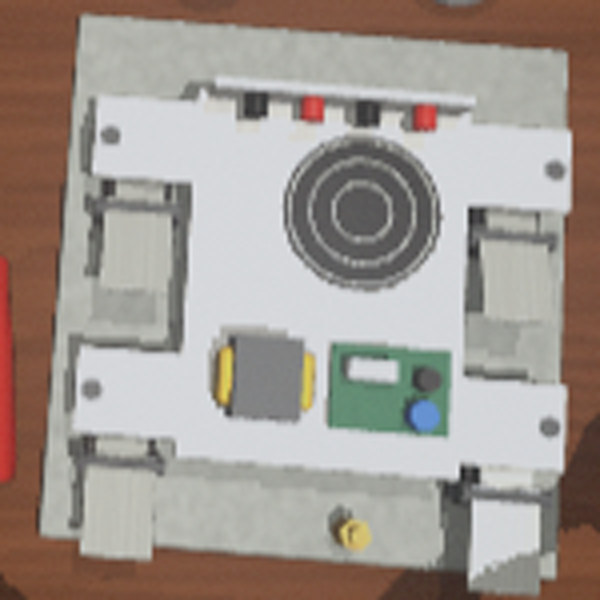

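View pics/end.png

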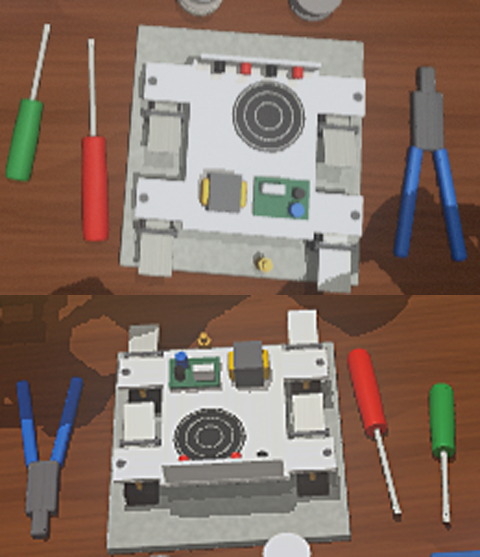

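The final pictures show the front right shim flat at (505,540) in the top crop. The other three shims are still raised, the chassis corners sit at the same pixels as before, and the standoff and tools have not moved.

```bash
python3 -c "
from cell import *
print(hand_in())"
```

```text
the job is handed in; nothing more can be done
None
```

The front right lug was the one that rocked: I pressed it down to its stop, then pressed its shim flat. The other three lugs were solid, nothing else was moved, and the job was handed in at about 11 s.

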